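# Raise the enclosure window to its mark

### The job

Push the window of the bench-top weighing enclosure up with the fingertips from beneath its lip until the top of the lip is level with the tip of the pointer on the right-hand post, then leave it there and draw the hand clear. Only push: do not pinch the lip, and leave the bottle, cup and mouse where they stand.

Things in the scene. Friction and masses are not known exactly. Their poses are not given: they have to be found in the camera images.
- hood: Clear-walled, white-roofed bench-top weighing enclosure, fixed, 340 mm wide, 195 mm deep, roof 300 mm high, tray floor 12 mm; two front guide posts 498 mm tall, 24 mm wide, centred 158 mm left and right, front faces at local x = -9 mm. Origin: on the desk, below the middle of the window's front face. x points level into it, y to its left seen from the front, z up. Place and yaw vary.
- sash (a joint): The sliding window, 288 mm wide and 192 mm tall. Value: height (m) above its lower stop, 0 to 0.20; at 0 the underside of its lip is 85 mm above the desk. It begins part way up (0 to 0.035). Its counterweight balances it to within 1 N (mass about 0.4 kg) and about 3 N of guide friction holds it wherever it is left; 2 to 5 N push it up or down.
- lip_under (a point): Middle of the lip's front edge, at the height of the lip's underside. The lip is a level shelf 240 mm long and 11 mm thick along the window's lower edge, standing out 43 mm from the window's front face towards the robot: a black rubber pad 7 mm thick (whole underside and front edge; sash_c5) under an aluminium plate 4 mm thick (sash_c6).
- lip_top (a point): Middle of the lip's front edge, at the height of the lip's top face, 11 mm above lip_under.
- pointer_tip (a point): Tip of the flat black pointer that is clamped on the front of the right-hand guide post; it points sideways to the middle, 30 mm from the post's centre line, just past the end of the lip. It stands 205 to 265 mm above the desk, at least 70 mm above the lip's top at the start. Fixed.
- reagent_bottle: Small reagent bottle, 48 mm wide, 96 mm tall, loose, standing on the tray inside the enclosure. Origin: centre of its underside.
- cup: Open sample cup, 45 mm wide, 38 mm tall, loose, standing on the tray inside the enclosure. Origin: centre of its underside.
- mouse: Black computer mouse, 123x63x39 mm, loose on the desk to the left of the enclosure. Origin: centre of its underside.

How it is judged:
On the way:
1. the fingers push the window up from beneath its lip (lip 15 to 60 mm below the mark) (z of lip_top in the frame of pointer_tip between -0.06 and -0.015 m and contact force between the fingers and sash_c5 above 0.5 N), for 0.1 s.
At the end, for the whole second after the job is handed in: The lip's top face is within 8 mm of the height of the pointer's tip and the window is at rest; bottle, cup and mouse are upright and within 20 mm of where they stood (z of lip_top in the frame of pointer_tip between -0.008 and 0.008 m and velocity of joint sash between -0.005 and 0.005 m/s and distance of each of reagent_bottle, cup, mouse from where it was at the start of the episode below 0.02 m and angle between each of reagent_bottle, cup, mouse's own z axis and vertical below 0.2 rad); the robot touches nothing.
It fails at once if the lip is pinched: its top and its underside are pressed by the fingers at once (contact force between the fingers and sash_c5 above 1 N and contact force between the fingers and sash_c6 above 1 N).
It fails at once if the reagent bottle is lifted or shifted by more than 20 mm (distance of reagent_bottle from where it was at the start of the episode above 0.02 m).
It fails at once if the cup is lifted or shifted by more than 20 mm (distance of cup from where it was at the start of the episode above 0.02 m).
It fails at once if the mouse is lifted or shifted by more than 20 mm (distance of mouse from where it was at the start of the episode above 0.02 m).
It also fails if it takes over 38 s, if anything falls off the work surface, if the arm or the gripper's body presses on something with over 40 N, if the wrist force passes 120 N, or if a joint passes its speed limit or range.

### The arm

A 6-joint arm with a two-finger parallel gripper is mounted at the origin on a cart in front of the work surface, level with it; the furniture and walls round the work are solid. World frame = base frame: x ahead of the robot, y to its left, z up, the work surface at z = 0. Lengths are in m, angles in rad, forces in N, time in s.
With the tool pointing down it reaches from about 0.3 to 0.775 m from the base axis. Payload 14.6 kg.
Tool frame: the origin (TCP) lies at the very end of the fingers, on their centre line; the grasp point (between the pads) lies 19 mm behind it; z points along the fingers, y is the direction in which the jaws open and shut (so a half turn about z gives the same grasp; the last joint's range is limited). The gripper opens to 94 mm and grips with 3 to 60 N. Pads are 16 mm wide; open, the fingers measure 119 mm over their backs; the gripper's body (75 mm by 177 mm) begins 78 mm behind the grasp point.
Start: joints at [1.078, 0.3, 1.521, -0, 1.321, -0.067], TCP at [0.227, 0.501, 0.205] pointing down, gripper open.
Joint ranges: [-3.03, 3.03], [-0.79, 2.21], [0.23, 2.52], [-1.04, 4.18], [0, 3.07], [-2.55, 2.55]. Speed limits (rad/s): [2.22, 2.22, 2.57, 3.14, 3.14, 3.14].

### API

Orientations are given as [roll, pitch, yaw] about the fixed x, y, z axes, in that order (R = Rz(yaw) Ry(pitch) Rx(roll)).
In Python, from station import ctrl, vision, ticket gives the robot as it stands.
- The arm moves only by the tool step_arm, never from a script. Its argument "steps" is a list of rows, each an object of numbers: "x", "y", "z": the shift along the tool's x, y, z in m; "ax", "ay", "az": the turn, a rotation vector about the tool's x, y, z in degrees; "claw": the finger opening in m, from 0 to 0.094. A call has 1 to 5 rows; each row shifts and turns the pose as measured when the row begins, along the tool's axes as they then stand; what a row does not reach is not made up. A row lasts 1/12 s, in which the tool goes at most 41.7 mm and 7.16 degrees, less where a joint would pass 70% of its speed; a pose out of reach is approached as far as the arm can. A call with a gripper value outside its range is refused whole. The fingers move at their own pace and stop on an object; "grip_force" is the grip in N (left out, the last holds). Time passes only in rows, so rows that do not move let the fingers close. It gives the time, the measured TCP pose, the force and the opening at its end, in the units of the state.
- ctrl.get_obs(): the state, without advancing time (a new reading comes with each control period).
- vision.camera(name): name is "scene" or "side" or "wrist"; returns (picture, depth): 420x560x3 uint8, red, green, blue; 420x560 float32, m along the optical axis (not along the pixel's ray), 0 where there is no reading.
- vision.camera_params(name): a dict with "fov_y" (degrees; the focal length in pixels is half the picture's height over the tangent of half this angle, whatever the lens; pixels are square), "cx", "cy" (the principal point, pixels), "origin" and "attitude" of the camera in the world; the wrist camera has in their place "mount" (4x4, takes a point from camera to tool coordinates, whose origin is the TCP and whose axes are the flange's). Camera axes: x right, y up, looking along -z (the intrinsics and any distortion apply to the point x, -y, -z); pixel columns grow to the right and rows downward; lengths in m; the calibration is good to about 2 mm. A picture is of the moment at which its call begins: read the wrist's pose just before it. camera_params takes no time and is no camera call.
- ticket.hand_in(): hands the job in, once; it reports no verdict.
The state is a dict: "time_s": time; "qpos": joint angles; "joint_vel": joint speeds; "tau": joint torques, N m; "ee_pos": TCP position; "eef_rot": TCP orientation; "force": force on the tool from outside, world axes, zero at the start; "moment": the same for the moment, N m; "grip_width": finger opening in m.
Only numpy, scipy, OpenCV 4.12 (cv2) and the standard library are available. Lean on these libraries where they do the work, as an engineer would, in place of code of your own. Each camera call takes 0.05 s, during which the arm holds its last target.

## Working session

There is one attempt and no reset: what is moved stays moved. The work goes in short steps, Python scripts to look and compute and a tool call to move; the robot and the scene stay as the last step left them, time stands still between calls to the robot, and variables do not carry over. Pictures are saved under pics/ and viewed, and the job is handed in when it is done.

Besides the shell and the picture viewer there is one more tool, called in YAML: its name, and indented under it one key for each argument. step_arm: Moves the arm, as the interface text tells. Its arguments: {"type":"object","properties":{"steps":{"type":"array"},"grip_force":{"type":"number"}},"required":["steps"]}

```bash
mkdir -p pics; ls; python3 - <<'E'
from station import ctrl, vision
import cv2, numpy as np
o=ctrl.get_obs(); print(o)
for n in ["scene","side","wrist"]:
    im,d=vision.camera(n); cv2.imwrite(f"pics/{n}0.png",im[:,:,::-1]); np.save(f"pics/{n}0.npy",d); print(n,vision.camera_params(n))
E
```

```text
pics
{'time_s': 0.0, 'qpos': array([ 1.07838594e+00,  3.00478290e-01,  1.52157378e+00, -1.37154392e-05,
        1.32069112e+00, -6.66171955e-02]), 'joint_vel': array([ 2.83754691e-05,  5.64393201e-04,  7.83971081e-04,  1.20357368e-03,
       -2.51371578e-03,  9.42345945e-04]), 'tau': array([ 8.91903583e-04, -5.31808662e+01, -3.52730048e+01,  7.08295754e-02,
        2.44613760e-02, -4.78972015e-05]), 'ee_pos': array([0.2270661 , 0.50065675, 0.20488547]), 'eef_rot': array([-3.14044378e+00, -6.33337415e-05,  2.71580283e+00]), 'force': array([-0.01004099, -0.56358212,  0.26170206]), 'moment': array([ 0.04389531, -0.03291547, -0.02177991]), 'grip_width': 0.09373351285464115}
scene {'fov_y': 51.474420949316595, 'cx': 282.56254155288536, 'cy': 203.31239276618598, 'origin': array([-0.00572003,  0.15656607,  0.93219031]), 'attitude': array([ 7.49011414e-01, -1.06710348e-03, -2.10296393e+00])}
side {'fov_y': 44.870177948677, 'cx': 283.51639370012344, 'cy': 208.2230581471319, 'origin': array([-0.07547865, -0.41528412,  0.75379665]), 'attitude': array([ 0.89991991,  0.02322257, -1.30805542])}
wrist {'fov_y': 65.5446520449668, 'cx': 287.2866830585816, 'cy': 214.1701431500351, 'mount': array([[ 1.70267803e-04,  9.69439067e-01,  2.45332155e-01,
         7.07343974e-02],
       [ 9.99999985e-01, -1.66500885e-04, -3.60953003e-05,
        -3.84734308e-04],
       [ 5.85582659e-06,  2.45332157e-01, -9.69439081e-01,
        -1.79694959e-01],
       [ 0.00000000e+00,  0.00000000e+00,  0.00000000e+00,
         1.00000000e+00]])}
```

View pics/scene0.png

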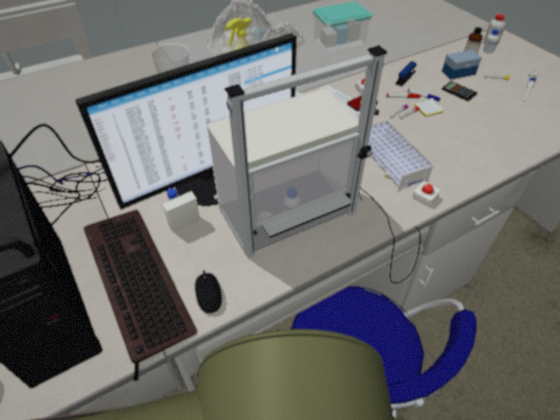

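View pics/side0.png

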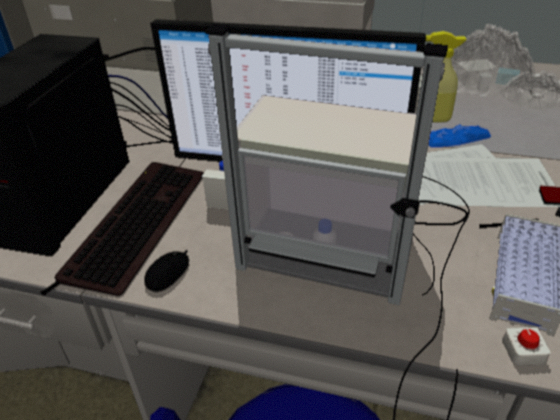

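View pics/wrist0.png

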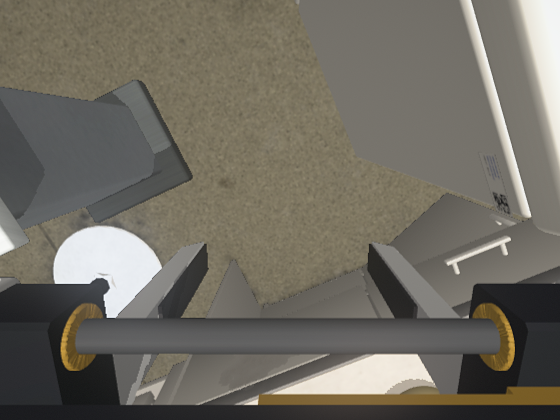

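The scene and side views show the enclosure, its lip (side: from about (250,245) to (380,268)), the pointer at side (395,207), and the mouse at (167,270). The wrist camera faces the floor. Next I'll zoom in and turn the pixels into positions.

```bash
cat > h.py <<'E'
import numpy as np, cv2
from scipy.spatial.transform import Rotation as R
from station import ctrl, vision
def K(n):
    p=vision.camera_params(n); return 210/np.tan(np.radians(p['fov_y'])/2),p['cx'],p['cy'],p
def T(n):
    p=vision.camera_params(n)
    if 'mount' in p:
        o=ctrl.get_obs(); M=np.eye(4);M[:3,:3]=R.from_euler('xyz',o['eef_rot']).as_matrix();M[:3,3]=o['ee_pos'];return M@p['mount']
    M=np.eye(4);M[:3,:3]=R.from_euler('xyz',p['attitude']).as_matrix();M[:3,3]=p['origin'];return M
def cloud(n,d,M=None):
    f,cx,cy,_=K(n); v,u=np.mgrid[:420,:560]
    P=np.stack([(u-cx)/f*d,-(v-cy)/f*d,-d],-1)
    M=T(n) if M is None else M
    return P@M[:3,:3].T+M[:3,3]
def proj(n,X):
    f,cx,cy,_=K(n);M=T(n);p=(np.atleast_2d(X)-M[:3,3])@M[:3,:3]
    return np.c_[cx+f*p[:,0]/-p[:,2],cy-f*p[:,1]/-p[:,2]]
E
python3 - <<'E'
from h import *
im=cv2.imread('pics/side0.png'); cv2.imwrite('pics/s_zoom.png',cv2.resize(im[180:310,225:445],None,fx=3.6,fy=3.6,interpolation=cv2.INTER_CUBIC))
im=cv2.imread('pics/scene0.png'); cv2.imwrite('pics/c_zoom.png',cv2.resize(im[130:260,210:400],None,fx=4,fy=4,interpolation=cv2.INTER_CUBIC))
d=np.load('pics/side0.npy');C=cloud('side',d)
for u,v in [(150,310),(300,310),(167,270),(238,262),(241,240),(398,290),(405,240),(232,150),(260,250),(315,258),(370,268),(395,207),(400,207),(330,130)]: print('side',u,v,C[v,u].round(4))
d=np.load('pics/scene0.npy');C=cloud('scene',d)
for u,v in [(300,260),(208,290),(245,230),(240,150),(360,180),(270,228),(310,215),(340,203),(364,152),(290,130)]: print('scene',u,v,C[v,u].round(4))
E
```

```text
side 150 310 [ 0.4765  0.0178 -0.0027]
side 300 310 [ 0.546  -0.2625 -0.0027]
side 167 270 [0.551  0.0104 0.0346]
side 238 262 [ 0.618  -0.1146  0.022 ]
side 241 240 [ 0.6189 -0.1257  0.0841]
side 398 290 [ 0.6    -0.4371  0.0416]
side 405 240 [ 0.5996 -0.4346  0.1664]
side 232 150 [ 0.6195 -0.1256  0.2913]
side 260 250 [ 0.5835 -0.1767  0.1008]
side 315 258 [ 0.5829 -0.2821  0.1046]
side 370 268 [ 0.5808 -0.3824  0.1049]
side 395 207 [ 0.5851 -0.4103  0.2449]
side 400 207 [ 0.585  -0.418   0.2465]
side 330 130 [ 0.7078 -0.279   0.3005]
scene 300 260 [ 0.5427 -0.2202  0.0017]
scene 208 290 [0.5587 0.0279 0.0373]
scene 245 230 [ 0.6174 -0.1059  0.1165]
scene 240 150 [ 0.6154 -0.1111  0.3669]
scene 360 180 [ 0.6002 -0.437   0.1368]
scene 270 228 [ 0.6012 -0.1659  0.1042]
scene 310 215 [ 0.5878 -0.2747  0.1033]
scene 340 203 [ 0.5825 -0.3639  0.1043]
scene 364 152 [ 0.5862 -0.4198  0.2502]
scene 290 130 [ 0.6932 -0.276   0.3009]
```

View pics/s_zoom.png

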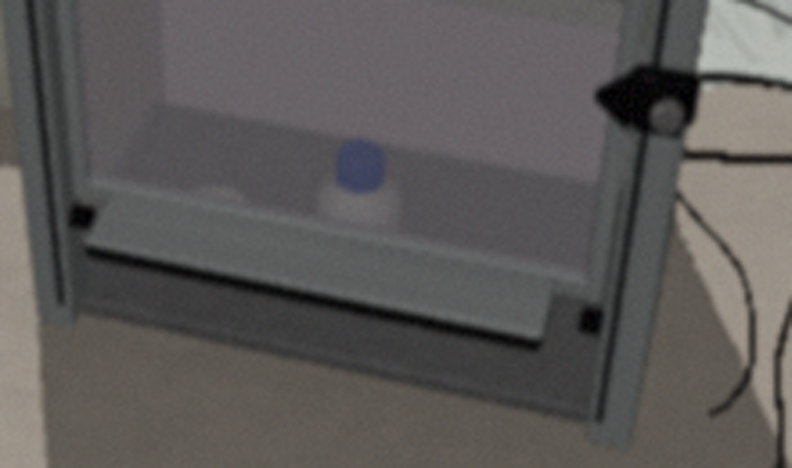

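View pics/c_zoom.png

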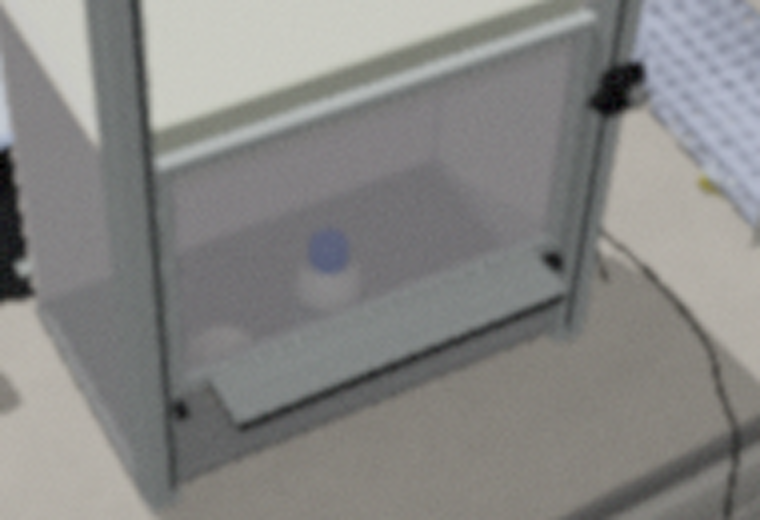

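```bash
python3 - <<'E'
from h import *
from scipy.optimize import least_squares
# lip top plane points from both cams
for n in ['side','scene']:
    d=np.load(f'pics/{n}0.npy');C=cloud(n,d).reshape(-1,3)
    m=(abs(C[:,2]-.104)<.012)&(C[:,0]>.56)&(C[:,0]<.64)&(C[:,1]<-.17)&(C[:,1]>-.38)
    P=C[m]; print(n,len(P),np.median(P,0),P[:,2].std(), np.percentile(P[:,0],[2,98]))
    for y in (-.2,-.25,-.3,-.35):
        q=P[abs(P[:,1]-y)<.01]; print(y,np.median(q[:,2]).round(4),np.percentile(q[:,0],[2,10,90]).round(4))
    # post front faces
    for y0,nm in((-.118,'L'),(-.435,'R')):
        for z0 in (.1,.17,.3,.35,.4):
            q=C[(abs(C[:,1]-y0)<.022)&(abs(C[:,2]-z0)<.02)&(abs(C[:,0]-.61)<.03)]
            if len(q): print(nm,z0,len(q),np.median(q[:,0]).round(4),np.percentile(q[:,1],[5,95]).round(4))
    m=(C[:,2]<.02)&(C[:,2]>-.03)&(C[:,0]>.48)&(C[:,0]<.56)&(abs(C[:,1]+.2)<.1); print('desk z',np.median(C[m,2]))
# triangulate pointer tip
def ray(n,u,v):
    f,cx,cy,_=K(n);M=T(n);r=M[:3,:3]@np.array([(u-cx)/f,-(v-cy)/f,-1]);return M[:3,3],r/np.linalg.norm(r)
def tri(a,b):
    (o1,r1),(o2,r2)=ray('side',*a),ray('scene',*b)
    s=np.linalg.lstsq(np.c_[r1,-r2],o2-o1,rcond=None)[0];p,q=o1+s[0]*r1,o2+s[1]*r2;return (p+q)/2,np.linalg.norm(p-q)
print('tip',tri((390.8,206.4),(357.5,155.8)))
for n,c in (('side',(390.8,206.4)),('scene',(357.5,155.8))):
    o,r=ray(n,*c); s=(.585-o[0])/r[0]; print(n,o+s*r)
# lip front top corners
L=lambda x,y:(225+x/3.6,180+y/3.6); S=lambda x,y:(210+x/4,130+y/4)
print('lipL',tri(L(87,247),S(240,426)),'lipR',tri(L(542,339),S(562,292)))
E
```

```text
side 2893 [ 0.59886483 -0.27965641  0.10390439] 0.003922547015781862 [0.57172201 0.62583195]
-0.2 0.1037 [0.5784 0.5811 0.6251]
-0.25 0.1039 [0.5752 0.5781 0.6224]
-0.3 0.104 [0.5733 0.5756 0.6197]
-0.35 0.1039 [0.5705 0.5727 0.6171]
L 0.1 273 0.6187 [-0.1379 -0.1077]
L 0.17 316 0.6185 [-0.1379 -0.1081]
L 0.3 378 0.6182 [-0.1335 -0.1076]
L 0.35 396 0.6179 [-0.13  -0.108]
L 0.4 441 0.618 [-0.1298 -0.1076]
R 0.1 284 0.6012 [-0.4429 -0.4147]
R 0.17 320 0.6009 [-0.443  -0.4145]
R 0.3 436 0.6011 [-0.4429 -0.4148]
R 0.35 391 0.6008 [-0.4432 -0.4216]
R 0.4 434 0.6008 [-0.4433 -0.4216]
desk z -0.0008501660791949694
scene 1495 [ 0.59875009 -0.26975189  0.10456995] 0.003641638276076679 [0.57210694 0.62510903]
-0.2 0.1045 [0.5786 0.5807 0.6241]
-0.25 0.1044 [0.5756 0.578  0.6218]
-0.3 0.1047 [0.5735 0.5757 0.6192]
-0.35 0.1048 [0.5704 0.5728 0.6161]
L 0.1 159 0.6181 [-0.1373 -0.1042]
L 0.17 173 0.6176 [-0.1369 -0.1038]
L 0.3 213 0.6174 [-0.1355 -0.1037]
L 0.35 213 0.6169 [-0.1245 -0.1036]
L 0.4 251 0.617 [-0.125  -0.1037]
R 0.1 115 0.6019 [-0.4394 -0.4157]
R 0.17 129 0.6016 [-0.4395 -0.4156]
R 0.3 231 0.6038 [-0.4397 -0.4157]
R 0.35 218 0.6026 [-0.4392 -0.4186]
R 0.4 242 0.602 [-0.4397 -0.4185]
desk z -6.912051136997999e-05
tip (array([ 0.58909863, -0.40373067,  0.2424648 ]), np.float64(0.0009462835882504384))
side [ 0.585      -0.40365401  0.24505293]
scene [ 0.585      -0.39975418  0.24788901]
lipL (array([ 0.58244902, -0.155106  ,  0.09937652]), np.float64(0.0018254337546752659)) lipR (array([ 0.57521631, -0.39332273,  0.09640426]), np.float64(0.0018287977800728983))
```

```bash
cat > plan.py <<'E'
from h import *
import json,sys
def Rm(q): 
    return R.from_euler('z',q[0])*R.from_euler('y',q[1])*R.from_euler('z',q[2])*R.from_euler('y',q[3])*R.from_euler('z',q[4]+np.pi/2)
def goalR(yaw,pitch=0):
    x=np.array([0,0,1.]);z=np.array([np.cos(yaw),np.sin(yaw),0]);y=np.cross(z,x)
    return R.from_matrix(np.c_[x,y,z])*R.from_euler('y',-pitch) # placeholder pitch
def rows(poses,n=5):
    """poses: list of (p,R) successive from current"""
    out=[]
    for (p0,R0),(p1,R1) in zip(poses[:-1],poses[1:]):
        dp=R0.inv().apply(p1-p0); w=np.degrees((R0.inv()*R1).as_rotvec())
        out.append(dict(x=round(dp[0],4),y=round(dp[1],4),z=round(dp[2],4),ax=round(w[0],1),ay=round(w[1],1),az=round(w[2],1)))
    return out
def cur():
    o=ctrl.get_obs(); return np.array(o['ee_pos']),R.from_euler('xyz',o['eef_rot']),o
E
python3 - <<'E'
from plan import *
p,Rc,o=cur();q=o['qpos']
print('model check',(Rm([q[0],q[1]+q[2],q[3],q[4],q[5]]).inv()*Rc).magnitude())
for n in ['scene','side']:
    C=cloud(n,np.load(f'pics/{n}0.npy')).reshape(-1,3)
    m=(abs(C[:,2])<.006)&(abs(C[:,1]+.2)<.1)&(C[:,0]>0.2); print(n,'desk front x',np.percentile(C[m,0],[.5,2]))
    m=(C[:,2]>.06)&(C[:,1]>.05)&(C[:,0]>.25)&(C[:,0]<.8); 
    for y in np.arange(.05,.8,.1):
        k=m&(abs(C[:,1]-y)<.05)
        if k.sum(): print(y.round(2),k.sum(),C[k,0].min().round(3),C[k,2].max().round(3))
# goal q for orientation
from scipy.optimize import least_squares
G=goalR(-.054)
for q1 in(-.6,-.8):
  for phi in (1.6,1.9,2.2):
    s=least_squares(lambda v:(Rm([q1,phi,*v]).inv()*G).as_rotvec(),[1.5,.6,0]); print(q1,phi,s.x.round(2),s.cost.round(5))
E
```

```text
model check 4.989253814935829e-16
scene desk front x [0.47517632 0.47685404]
0.25 3776 0.546 0.395
0.35 7436 0.54 0.402
0.45 889 0.542 0.226
side desk front x [0.29029873 0.47637567]
0.25 11652 0.547 0.352
0.35 3006 0.545 0.351
0.45 223 0.719 0.351
-0.6 1.6 [ 1.62  0.55 -0.06] 0.0
-0.6 1.9 [ 2.06  0.63 -0.58] 0.0
-0.6 2.2 [ 2.34  0.81 -0.95] 0.0
-0.8 1.6 [ 1.6   0.75 -0.04] 0.0
-0.8 1.9 [ 1.91  0.8  -0.47] 0.0
-0.8 2.2 [ 2.14  0.94 -0.82] 0.0
```

```bash
cat > pA.py <<'E'
from plan import *
import sys
# args: target azimuth deg, r, z, step deg, n
ta,tr,tz,n,st=[float(a) for a in sys.argv[1:6]]
p,Rc,o=cur();poses=[(p,Rc)]
for i in range(int(n)):
    p,Rr=poses[-1]; az=np.arctan2(p[1],p[0]);r=np.hypot(p[0],p[1])
    da=np.clip(np.radians(ta)-az,-np.radians(st),np.radians(st)); dr=np.clip(tr-r,-.02,.02);dz=np.clip(tz-p[2],-.015,.015)
    a=az+da; pn=np.array([(r+dr)*np.cos(a),(r+dr)*np.sin(a),p[2]+dz]); poses.append((pn,R.from_euler('z',da)*Rr))
print(o['time_s'],o['ee_pos'].round(3),o['qpos'].round(2))
print(json.dumps(rows(poses))); print(poses[-1][0].round(3))
E
python3 pA.py -30 .43 .27 5 3.5;python3 pA.py -30 .43 .27 5 5
```

```text
0.15 [0.227 0.501 0.205] [ 1.08  0.3   1.52 -0.    1.32 -0.07]
[{"x": -0.0323, "y": -0.021, "z": -0.015, "ax": -0.0, "ay": 0.0, "az": 3.5}, {"x": -0.0311, "y": -0.021, "z": -0.015, "ax": -0.0, "ay": 0.0, "az": 3.5}, {"x": -0.0299, "y": -0.0209, "z": -0.015, "ax": -0.0, "ay": 0.0, "az": 3.5}, {"x": -0.0287, "y": -0.0209, "z": -0.015, "ax": -0.0, "ay": 0.0, "az": 3.5}, {"x": -0.0275, "y": -0.0208, "z": -0.005, "ax": -0.0, "ay": 0.0, "az": 3.5}]
[0.3   0.335 0.27 ]
0.15 [0.227 0.501 0.205] [ 1.08  0.3   1.52 -0.    1.32 -0.07]
[{"x": -0.0462, "y": -0.022, "z": -0.015, "ax": -0.0, "ay": 0.0, "az": 5.0}, {"x": -0.0444, "y": -0.022, "z": -0.015, "ax": -0.0, "ay": 0.0, "az": 5.0}, {"x": -0.0427, "y": -0.0219, "z": -0.015, "ax": -0.0, "ay": 0.0, "az": 5.0}, {"x": -0.0409, "y": -0.0218, "z": -0.015, "ax": -0.0, "ay": 0.0, "az": 5.0}, {"x": -0.0392, "y": -0.0217, "z": -0.005, "ax": -0.0, "ay": 0.0, "az": 5.0}]
[0.341 0.293 0.27 ]
```

step_arm:
  steps:
    - {"x":-0.032,"y":-0.021,"z":-0.012,"az":3.5,"claw":0}
    - {"x":-0.031,"y":-0.021,"z":-0.012,"az":3.5,"claw":0}
    - {"x":-0.03,"y":-0.021,"z":-0.012,"az":3.5,"claw":0}
    - {"x":-0.03,"y":-0.021,"z":-0.012,"az":3.5,"claw":0}
    - {"x":-0.029,"y":-0.021,"z":-0.012,"az":3.5,"claw":0}

```text
validation failed for argument at $.st...
```

```bash
python3 pA.py -32 .43 .27 5 5
```

```text
0.15 [0.227 0.501 0.205] [ 1.08  0.3   1.52 -0.    1.32 -0.07]
[{"x": -0.0462, "y": -0.022, "z": -0.015, "ax": -0.0, "ay": 0.0, "az": 5.0}, {"x": -0.0444, "y": -0.022, "z": -0.015, "ax": -0.0, "ay": 0.0, "az": 5.0}, {"x": -0.0427, "y": -0.0219, "z": -0.015, "ax": -0.0, "ay": 0.0, "az": 5.0}, {"x": -0.0409, "y": -0.0218, "z": -0.015, "ax": -0.0, "ay": 0.0, "az": 5.0}, {"x": -0.0392, "y": -0.0217, "z": -0.005, "ax": -0.0, "ay": 0.0, "az": 5.0}]
[0.341 0.293 0.27 ]
```

step_arm:
  steps:
    - {"x":-0.032,"y":-0.021,"z":-0.012,"ax":0,"ay":0,"az":3.5,"claw":0}
    - {"x":-0.031,"y":-0.021,"z":-0.012,"ax":0,"ay":0,"az":3.5,"claw":0}
    - {"x":-0.03,"y":-0.021,"z":-0.012,"ax":0,"ay":0,"az":3.5,"claw":0}
    - {"x":-0.03,"y":-0.021,"z":-0.012,"ax":0,"ay":0,"az":3.5,"claw":0}
    - {"x":-0.029,"y":-0.021,"z":-0.012,"ax":0,"ay":0,"az":3.5,"claw":0}

```text
time_s: 0.57
ee_pos: [0.301, 0.3298, 0.2622]
eef_rot: [-3.132, 0.001, 2.407]
force: [0.8, -0.0, -0.1]
grip_width: 0.0641
```

```bash
python3 pA.py -32 .43 .27 5 5
```

```text
0.5667 [0.301 0.33  0.262] [ 0.75  0.03  1.7  -0.    1.42 -0.09]
[{"x": -0.0374, "y": -0.0184, "z": -0.0076, "ax": 0.0, "ay": 0.1, "az": 5.0}, {"x": -0.0375, "y": -0.0018, "z": 0.0, "ax": 0.0, "ay": 0.1, "az": 5.0}, {"x": -0.0375, "y": -0.0018, "z": 0.0, "ax": 0.0, "ay": 0.1, "az": 5.0}, {"x": -0.0375, "y": -0.0018, "z": 0.0, "ax": 0.0, "ay": 0.1, "az": 5.0}, {"x": -0.0375, "y": -0.0018, "z": 0.0, "ax": 0.0, "ay": 0.1, "az": 5.0}]
[0.397 0.165 0.27 ]
```

step_arm:
  steps:
    - {"x":-0.0375,"y":-0.018,"z":-0.008,"ax":0,"ay":0,"az":5,"claw":0}
    - {"x":-0.0375,"y":-0.002,"z":0,"ax":0,"ay":0,"az":5,"claw":0}
    - {"x":-0.0375,"y":-0.002,"z":0,"ax":0,"ay":0,"az":5,"claw":0}
    - {"x":-0.0375,"y":-0.002,"z":0,"ax":0,"ay":0,"az":5,"claw":0}
    - {"x":-0.0375,"y":-0.002,"z":0,"ax":0,"ay":0,"az":5,"claw":0}

```text
time_s: 0.98
ee_pos: [0.3966, 0.1585, 0.2739]
eef_rot: [-3.138, 0.004, 1.953]
force: [0.6, 0.6, -0.5]
grip_width: 0.0305
```

step_arm:
  steps:
    - {"x":-0.0375,"y":-0.002,"z":0,"ax":0,"ay":0,"az":5,"claw":0}
    - {"x":-0.0375,"y":-0.002,"z":0,"ax":0,"ay":0,"az":5,"claw":0}
    - {"x":-0.0375,"y":-0.002,"z":0,"ax":0,"ay":0,"az":5,"claw":0}
    - {"x":-0.0375,"y":-0.002,"z":0,"ax":0,"ay":0,"az":5,"claw":0}
    - {"x":-0.0375,"y":-0.002,"z":0,"ax":0,"ay":0,"az":5,"claw":0}

```text
time_s: 1.4
ee_pos: [0.4247, -0.0353, 0.2742]
eef_rot: [-3.14, 0.005, 1.494]
force: [0.1, 1.0, 0.2]
grip_width: 0.0008
```

```bash
python3 pA.py -32 .43 .27 5 5
```

```text
1.4 [ 0.425 -0.035  0.274] [-0.17 -0.03  1.74 -0.01  1.44 -0.09]
[{"x": -0.0375, "y": 0.002, "z": 0.0044, "ax": 0.0, "ay": 0.0, "az": 5.0}, {"x": -0.0375, "y": -0.0019, "z": 0.0002, "ax": 0.0, "ay": 0.0, "az": 5.0}, {"x": -0.0375, "y": -0.0019, "z": 0.0002, "ax": 0.0, "ay": 0.0, "az": 5.0}, {"x": -0.0375, "y": -0.0019, "z": 0.0002, "ax": 0.0, "ay": 0.0, "az": 5.0}, {"x": -0.0375, "y": -0.0019, "z": 0.0002, "ax": 0.0, "ay": 0.0, "az": 5.0}]
[ 0.373 -0.213  0.27 ]
```

step_arm:
  steps:
    - {"x":-0.0375,"y":-0.002,"z":0,"ax":0,"ay":0,"az":5,"claw":0}
    - {"x":-0.0375,"y":-0.002,"z":0,"ax":0,"ay":0,"az":5,"claw":0}
    - {"x":-0.0375,"y":-0.002,"z":0,"ax":0,"ay":0,"az":5,"claw":0}
    - {"x":-0.0375,"y":-0.002,"z":0,"ax":0,"ay":0,"az":5,"claw":0}
    - {"x":-0.0375,"y":-0.002,"z":0,"ax":0,"ay":0,"az":5,"claw":0}

```text
time_s: 1.82
ee_pos: [0.364, -0.2215, 0.2743]
eef_rot: [-3.141, 0.005, 1.035]
force: [0.4, -0.6, 1.3]
grip_width: 0.0007
```

```bash
cat > pB.py <<'E'
from plan import *
from scipy.optimize import least_squares
import sys
# args: tx ty tz yaw_deg q1goal phigoal n st
tx,ty,tz,yaw,q1,phi,n,st=[float(a) for a in sys.argv[1:9]]
p,Rc,o=cur();q=o['qpos'];q0=np.array([q[0],q[1]+q[2],q[3],q[4],q[5]])
G=goalR(np.radians(yaw))
s=least_squares(lambda v:(Rm([q1,phi,*v]).inv()*G).as_rotvec(),[1.5,.6,0]).x
q1v=np.array([q1,phi,*s]); print('now',q.round(2),'model err',(Rm(q0).inv()*Rc).magnitude().round(4),'goal',q1v.round(2))
# arc length
N=200;ang=[0]
Rs=[Rm(q0+(q1v-q0)*t) for t in np.linspace(0,1,N)]
for a,b in zip(Rs[:-1],Rs[1:]): ang.append(ang[-1]+np.degrees((a.inv()*b).magnitude()))
ang=np.array(ang);dist=np.linalg.norm(np.array([tx,ty,tz])-p)
tot=max(ang[-1]/st,dist/.035);print('rows needed',tot)
poses=[]
for k in range(int(n)+1):
    f=min(k/tot,1);t=np.interp(f*ang[-1],ang,np.linspace(0,1,N))
    poses.append((p+(np.array([tx,ty,tz])-p)*f,Rm(q0+(q1v-q0)*t)))
print(json.dumps(rows(poses)));print(poses[-1][0].round(3))
E
python3 pB.py .50 -.27 .20 -3 -.75 1.9 5 6
```

```text
Traceback (most recent call last):
  File "pB.py", line 9, in <module>
    q1v=np.array([q1,phi,*s]); print('now',q.round(2),'model err',(Rm(q0).inv()*Rc).magnitude().round(4),'goal',q1v.round(2))
                                                                  ^^^^^^^^^^^^^^^^^^^^^^^^^^^^^^^^^^^
AttributeError: 'float' object has no attribute 'round'
```

```bash
sed -i 's/(Rm(q0).inv()\*Rc).magnitude().round(4)/round((Rm(q0).inv()*Rc).magnitude(),4)/' pB.py
python3 pB.py .50 -.27 .20 -3 -.75 1.9 5 6
```

```text
now [-0.63 -0.03  1.74 -0.01  1.44 -0.09] model err 0.0 goal [-0.75  1.9   1.94  0.76 -0.49]
rows needed 18.38792539629309
[{"x": 0.0015, "y": 0.0077, "z": 0.004, "ax": -2.1, "ay": 5.6, "az": 0.1}, {"x": 0.0011, "y": 0.0076, "z": 0.0044, "ax": -2.2, "ay": 5.6, "az": 0.3}, {"x": 0.0007, "y": 0.0074, "z": 0.0048, "ax": -2.4, "ay": 5.5, "az": 0.6}, {"x": 0.0003, "y": 0.0072, "z": 0.0052, "ax": -2.6, "ay": 5.3, "az": 0.9}, {"x": -0.0001, "y": 0.0069, "z": 0.0055, "ax": -2.7, "ay": 5.2, "az": 1.1}]
[ 0.401 -0.235  0.254]
```

step_arm:
  steps:
    - {"x":0.0015,"y":0.008,"z":0.004,"ax":-2.1,"ay":5.6,"az":0.1,"claw":0}
    - {"x":0.001,"y":0.0075,"z":0.0045,"ax":-2.2,"ay":5.6,"az":0.3,"claw":0}
    - {"x":0.0005,"y":0.0075,"z":0.005,"ax":-2.4,"ay":5.5,"az":0.6,"claw":0}
    - {"x":0,"y":0.007,"z":0.005,"ax":-2.6,"ay":5.3,"az":0.9,"claw":0}
    - {"x":0,"y":0.007,"z":0.0055,"ax":-2.7,"ay":5.2,"az":1.1,"claw":0}

```text
time_s: 2.23
ee_pos: [0.4, -0.2427, 0.256]
eef_rot: [2.919, -0.486, 1.02]
force: [1.1, 0.5, 0.6]
grip_width: 0.0006
```

```bash
python3 pB.py .50 -.27 .20 -3 -.75 1.9 5 6; python3 - <<'E'
from h import *
print(ctrl.get_obs()['ee_pos'])
E
```

```text
now [-0.92  0.01  1.83  0.55  1.31 -0.47] model err 0.0 goal [-0.75  1.9   1.94  0.76 -0.49]
rows needed 13.189443816735077
[{"x": -0.0, "y": 0.0063, "z": 0.0063, "ax": -4.1, "ay": 4.3, "az": 1.1}, {"x": -0.0004, "y": 0.0058, "z": 0.0067, "ax": -4.0, "ay": 4.2, "az": 1.4}, {"x": -0.0008, "y": 0.0054, "z": 0.0071, "ax": -4.0, "ay": 4.2, "az": 1.7}, {"x": -0.0012, "y": 0.0049, "z": 0.0074, "ax": -3.9, "ay": 4.1, "az": 2.0}, {"x": -0.0015, "y": 0.0044, "z": 0.0076, "ax": -3.8, "ay": 4.0, "az": 2.3}]
[ 0.438 -0.253  0.235]
[ 0.40001968 -0.24265712  0.25598604]
```

step_arm:
  steps:
    - {"x":0,"y":0.006,"z":0.0065,"ax":-4.1,"ay":4.3,"az":1.1,"claw":0}
    - {"x":0,"y":0.006,"z":0.0065,"ax":-4.0,"ay":4.2,"az":1.4,"claw":0}
    - {"x":-0.001,"y":0.0055,"z":0.007,"ax":-4.0,"ay":4.2,"az":1.7,"claw":0}
    - {"x":-0.001,"y":0.005,"z":0.0075,"ax":-3.9,"ay":4.1,"az":2.0,"claw":0}
    - {"x":-0.0015,"y":0.0045,"z":0.0075,"ax":-3.8,"ay":4.0,"az":2.3,"claw":0}

```text
time_s: 2.65
ee_pos: [0.4387, -0.258, 0.2362]
eef_rot: [2.541, -0.895, 1.029]
force: [0.7, -0.3, 0.8]
grip_width: 0.0005
```

```bash
python3 pB.py .50 -.27 .20 -3 -.95 1.95 5 6; python3 - <<'E'
from plan import *
from scipy.optimize import least_squares
o=ctrl.get_obs();print(o['ee_pos'],o['qpos'])
D=[([1.07838594,.30047829,1.52157378,0,1.32069,-.0666],[.22707,.50066,.20489]),
([-.92,.01,1.83,.55,1.31,-.47],[.4,-.24266,.256]),([-.17,-.03,1.74,-.01,1.44,-.09],[.425,-.035,.274]),([.75,.03,1.7,0,1.42,-.09],[.301,.33,.262]),([-.63,-.03,1.74,-.01,1.44,-.09],[.364,-.2215,.2743]),(o['qpos'],o['ee_pos'])]
E=lambda a,x:R.from_euler(a,x)
def fk(q,v):
    a1,b,d1,L2,a3,L3,Lt=v
    w=E('y',q[1]+q[2])
    return E('z',q[0]).apply(np.array([a1,b,d1])+E('y',q[1]).apply([0,0,L2])+w.apply([a3,0,L3])+(w*E('z',q[3])*E('y',q[4])).apply([0,0,Lt]))
s=least_squares(lambda v:np.concatenate([(fk(q,v)-p) for q,p in D]+[.01*(np.array(v)-[0,0,.15,.35,0,.35,.3])]),[0,.03,.15,.35,0,.35,.3])
print(s.x.round(3)); print([np.round(fk(q,s.x)-p,4) for q,p in D])
E
```

```text
now [-1.08  0.08  2.04  1.17  1.16 -0.84] model err 0.0 goal [-0.95  1.95  1.86  0.95 -0.47]
rows needed 7.949015020300391
[{"x": -0.0019, "y": 0.0033, "z": 0.0082, "ax": -4.3, "ay": 2.5, "az": 3.3}, {"x": -0.0021, "y": 0.0028, "z": 0.0084, "ax": -4.1, "ay": 2.7, "az": 3.5}, {"x": -0.0023, "y": 0.0023, "z": 0.0085, "ax": -3.8, "ay": 3.0, "az": 3.6}, {"x": -0.0026, "y": 0.0019, "z": 0.0085, "ax": -3.5, "ay": 3.2, "az": 3.7}, {"x": -0.003, "y": 0.0016, "z": 0.0084, "ax": -3.2, "ay": 3.3, "az": 3.9}]
[ 0.477 -0.266  0.213]
[ 0.43871647 -0.25796405  0.2361537 ] [-1.0781247   0.0755671   2.04421072  1.16841431  1.15626324 -0.8371799 ]
[0.001 0.038 0.226 0.419 0.042 0.448 0.268]
[array([-0.0009,  0.0003,  0.0013]), array([ 0.0007,  0.0022, -0.0017]), array([-0.001 , -0.0024, -0.0009]), array([0.0006, 0.0023, 0.0024]), array([-0.0007, -0.0003, -0.0012]), array([-0.0006, -0.0008,  0.    ])]
```

```bash
cat > ik.py <<'E'
from plan import *
from scipy.optimize import least_squares
V=[0.001,0.038,0.226,0.419,0.042,0.448,0.268]
E=lambda a,x:R.from_euler(a,x)
def fk(q,v=V,full=False):
    a1,b,d1,L2,a3,L3,Lt=v
    w=E('y',q[1]+q[2]);z=E('z',q[0])
    el=z.apply(np.array([a1,b,d1])+E('y',q[1]).apply([0,0,L2]))
    wr=el+z.apply(w.apply([a3,0,L3])); p=wr+z.apply((w*E('z',q[3])*E('y',q[4])).apply([0,0,Lt]))
    return (p,el,wr) if full else p
lo=np.array([-3.03,-.79,.23,-1.04,0,-2.55]);hi=np.array([3.03,2.21,2.52,4.18,3.07,2.55])
def ik(p,G,q0):
    s=least_squares(lambda q:np.r_[fk(q)-p,.3*(Rm([q[0],q[1]+q[2],q[3],q[4],q[5]]).inv()*G).as_rotvec()],np.clip(q0,lo+.01,hi-.01),bounds=(lo,hi))
    return s.x,np.sqrt(2*s.cost)
if __name__=='__main__':
    q=ctrl.get_obs()['qpos']
    for yaw in(-3,10):
      q=ctrl.get_obs()['qpos']
      for p in [(.48,-.27,.2),(.52,-.27,.2),(.52,-.27,.06),(.6,-.27,.065),(.6,-.27,.24),(.5,-.27,.24)]:
        q,e=ik(np.array(p),goalR(np.radians(yaw)),q); print(yaw,p,q.round(2),round(e,4),'el,wr',np.round(fk(q,full=True)[1:],2).tolist())
E
python3 ik.py
```

```text
-3 (0.48, -0.27, 0.2) [-0.99  0.38  2.27  2.14  1.29 -1.16] 0.0 el,wr [[0.12, -0.11, 0.62], [0.21, -0.26, 0.2]]
-3 (0.52, -0.27, 0.2) [-0.9   0.42  2.2   2.23  1.23 -1.16] 0.0 el,wr [[0.14, -0.11, 0.61], [0.25, -0.26, 0.2]]
-3 (0.52, -0.27, 0.06) [-0.9   0.83  2.11  2.29  1.44 -1.42] 0.0 el,wr [[0.22, -0.22, 0.51], [0.25, -0.26, 0.06]]
-3 (0.6, -0.27, 0.065) [-0.75  0.85  1.97  2.42  1.32 -1.36] 0.0 el,wr [[0.26, -0.19, 0.5], [0.33, -0.26, 0.07]]
-3 (0.6, -0.27, 0.24) [-0.75  0.4   2.05  2.32  1.06 -1.08] 0.0 el,wr [[0.15, -0.08, 0.61], [0.33, -0.26, 0.24]]
-3 (0.5, -0.27, 0.24) [-0.94  0.28  2.24  2.15  1.2  -1.06] 0.0 el,wr [[0.1, -0.07, 0.63], [0.23, -0.26, 0.24]]
10 (0.48, -0.27, 0.2) [-1.07  0.45  2.14  1.85  1.4  -1.04] 0.0 el,wr [[0.12, -0.14, 0.6], [0.22, -0.32, 0.2]]
10 (0.52, -0.27, 0.2) [-0.98  0.48  2.08  1.92  1.35 -1.03] 0.0 el,wr [[0.14, -0.14, 0.6], [0.26, -0.32, 0.2]]
10 (0.52, -0.27, 0.06) [-0.98  0.85  2.    1.97  1.46 -1.3 ] 0.0 el,wr [[0.21, -0.24, 0.5], [0.26, -0.32, 0.06]]
10 (0.6, -0.27, 0.065) [-0.84  0.88  1.86  2.09  1.36 -1.22] 0.0 el,wr [[0.24, -0.21, 0.49], [0.34, -0.32, 0.07]]
10 (0.6, -0.27, 0.24) [-0.84  0.47  1.94  2.    1.21 -0.91] 0.0 el,wr [[0.16, -0.12, 0.6], [0.34, -0.32, 0.24]]
10 (0.5, -0.27, 0.24) [-1.03  0.36  2.11  1.87  1.35 -0.94] 0.0 el,wr [[0.11, -0.11, 0.62], [0.24, -0.32, 0.24]]
```

```bash
cat > pJ.py <<'E'
from ik import *
import sys
# tx ty tz yaw n
tx,ty,tz,yaw=[float(a) for a in sys.argv[1:5]]; mx=float(sys.argv[5]) if len(sys.argv)>5 else .035
p,Rc,o=cur();q0=o['qpos'];G=goalR(np.radians(yaw))
q1,e=ik(np.array([tx,ty,tz]),G,q0)
N=100;qs=[q0+(q1-q0)*t for t in np.linspace(0,1,N)];Rf=lambda q:Rm([q[0],q[1]+q[2],q[3],q[4],q[5]])
ang=np.r_[0,np.cumsum([np.degrees((Rf(a).inv()*Rf(b)).magnitude()) for a,b in zip(qs[:-1],qs[1:])])]
tot=int(np.ceil(max(ang[-1]/6,np.linalg.norm(np.array([tx,ty,tz])-p)/mx,np.max(abs(q1-q0)/(np.array([2.2,2.2,2.5,3.1,3.1,3.1])*.6/12))))); tot=max(tot,1)
print('q',q0.round(2),'goal',q1.round(2),e.round(4),'pos',p.round(4),'F',np.round(o['force'],1),'rows',tot)
poses=[(p+(np.array([tx,ty,tz])-p)*k/tot,Rf(q0+(q1-q0)*k/tot)) for k in range(min(tot,5)+1)]
if tot<=5: poses[-1]=(poses[-1][0],G)
print(json.dumps(rows(poses)))
E
python3 pJ.py .5 -.27 .2 -3
```

```text
q [-1.08  0.08  2.04  1.17  1.16 -0.84] goal [-0.94  0.4   2.24  2.19  1.26 -1.16] 0.0 pos [ 0.4387 -0.258   0.2362] F [ 0.7 -0.3  0.8] rows 9
[{"x": -0.0017, "y": 0.0029, "z": 0.0073, "ax": -1.7, "ay": 4.7, "az": 2.9}, {"x": -0.0021, "y": 0.0028, "z": 0.0072, "ax": -2.1, "ay": 4.4, "az": 3.0}, {"x": -0.0025, "y": 0.0027, "z": 0.0071, "ax": -2.4, "ay": 3.9, "az": 3.1}, {"x": -0.0029, "y": 0.0025, "z": 0.0071, "ax": -2.8, "ay": 3.5, "az": 3.1}, {"x": -0.0032, "y": 0.0023, "z": 0.007, "ax": -3.1, "ay": 3.1, "az": 3.1}]
```

step_arm:
  steps:
    - {"x":-0.0015,"y":0.003,"z":0.0075,"ax":-1.7,"ay":4.7,"az":2.9,"claw":0}
    - {"x":-0.002,"y":0.003,"z":0.007,"ax":-2.1,"ay":4.4,"az":3.0,"claw":0}
    - {"x":-0.0025,"y":0.0025,"z":0.007,"ax":-2.4,"ay":3.9,"az":3.1,"claw":0}
    - {"x":-0.003,"y":0.0025,"z":0.007,"ax":-2.8,"ay":3.5,"az":3.1,"claw":0}
    - {"x":-0.003,"y":0.0025,"z":0.007,"ax":-3.1,"ay":3.1,"az":3.1,"claw":0}

```text
time_s: 3.07
ee_pos: [0.4726, -0.2684, 0.2158]
eef_rot: [2.245, -1.347, 1.1]
force: [0.7, -0.5, 0.1]
grip_width: 0.0005
```

```bash
python3 pJ.py .5 -.27 .2 -3
```

```text
q [-1.09  0.31  2.15  1.71  1.28 -1.06] goal [-0.94  0.4   2.24  2.19  1.26 -1.16] 0.0 pos [ 0.4726 -0.2684  0.2158] F [ 0.7 -0.5  0.1] rows 4
[{"x": -0.0033, "y": 0.0011, "z": 0.0071, "ax": -3.4, "ay": 2.4, "az": 2.7}, {"x": -0.0035, "y": 0.0009, "z": 0.007, "ax": -3.6, "ay": 1.9, "az": 2.7}, {"x": -0.0037, "y": 0.0006, "z": 0.007, "ax": -3.8, "ay": 1.4, "az": 2.7}, {"x": -0.0039, "y": 0.0003, "z": 0.0069, "ax": -3.9, "ay": 1.0, "az": 2.7}]
```

step_arm:
  steps:
    - {"x":-0.0035,"y":0.001,"z":0.007,"ax":-3.4,"ay":2.4,"az":2.7,"claw":0}
    - {"x":-0.0035,"y":0.001,"z":0.007,"ax":-3.6,"ay":1.9,"az":2.7,"claw":0}
    - {"x":-0.0035,"y":0.0005,"z":0.007,"ax":-3.8,"ay":1.4,"az":2.7,"claw":0}
    - {"x":-0.004,"y":0,"z":0.007,"ax":-3.9,"ay":1.0,"az":2.7,"claw":0}

```text
time_s: 3.4
ee_pos: [0.4993, -0.2725, 0.1962]
eef_rot: [-1.411, -1.558, -1.8]
force: [1.2, -0.8, 0.5]
grip_width: 0.0005
```

```bash
python3 pJ.py .52 -.27 .06 -3; python3 - <<'E'
from h import *
for n in ['side','wrist']:
    im,d=vision.camera(n); cv2.imwrite(f"pics/{n}1.png",im[:,:,::-1]); np.save(f"pics/{n}1.npy",d)
E
```

```text
q [-0.94  0.41  2.25  2.21  1.27 -1.18] goal [-0.9   0.83  2.11  2.29  1.44 -1.42] 0.0 pos [ 0.4993 -0.2725  0.1962] F [ 1.2 -0.8  0.5] rows 4
[{"x": -0.0341, "y": -0.0006, "z": 0.0051, "ax": 0.5, "ay": 0.0, "az": -0.1}, {"x": -0.0341, "y": -0.0006, "z": 0.005, "ax": 0.3, "ay": -0.0, "az": -0.1}, {"x": -0.0341, "y": -0.0006, "z": 0.0051, "ax": 0.2, "ay": -0.0, "az": -0.2}, {"x": -0.0341, "y": -0.0007, "z": 0.0051, "ax": 0.0, "ay": -0.1, "az": -0.3}]
```

View pics/side1.png

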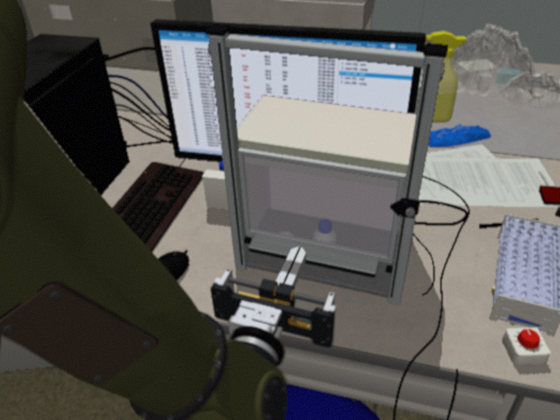

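View pics/wrist1.png

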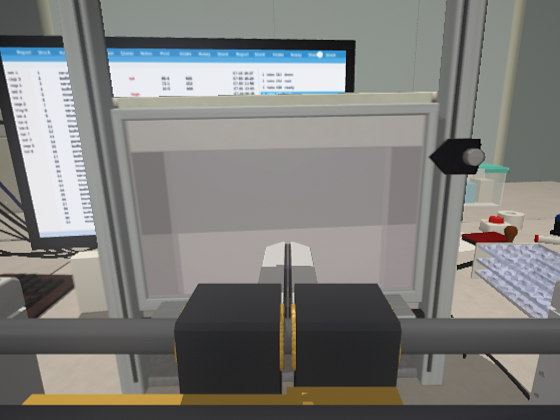

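The side view shows the closed fingers in front of the lip, pointing in level. In the wrist view the pointer tip is at (430,157). I'll lower the hand in front of the lip and work out the tip height from the wrist view.

step_arm:
  steps:
    - {"x":-0.034,"y":0,"z":0.005,"ax":0.3,"ay":0,"az":-0.1,"claw":0}
    - {"x":-0.034,"y":0,"z":0.005,"ax":0.3,"ay":0,"az":-0.1,"claw":0}
    - {"x":-0.033,"y":0,"z":0.005,"ax":0.2,"ay":0,"az":-0.2,"claw":0}
    - {"x":-0.033,"y":0,"z":0.005,"ax":0,"ay":0,"az":-0.3,"claw":0}

```text
time_s: 3.83
ee_pos: [0.5226, -0.272, 0.0684]
eef_rot: [0.927, -1.546, 2.177]
force: [0.4, -1.6, 0.4]
grip_width: 0.0004
```

```bash
cat > look.py <<'E'
from h import *
import sys
o=ctrl.get_obs(); print(o['time_s'],o['ee_pos'].round(4),'F',np.round(o['force'],1))
Mw=T('wrist')
for n in sys.argv[2:]:
    im,d=vision.camera(n); cv2.imwrite(f"pics/{n}{sys.argv[1]}.png",im[:,:,::-1]); np.save(f"pics/{n}{sys.argv[1]}.npy",d)
np.save(f'pics/Mw{sys.argv[1]}.npy',Mw)
E
python3 pJ.py .52 -.27 .062 -3;python3 look.py 2 wrist side; python3 - <<'E'
from h import *
im=cv2.imread('pics/side2.png'); cv2.imwrite('pics/side2z.png',cv2.resize(im[190:350,190:420],None,fx=3.4,fy=3.4,interpolation=cv2.INTER_CUBIC))
E
```

```text
q [-0.9   0.82  2.12  2.27  1.45 -1.43] goal [-0.9   0.83  2.11  2.29  1.44 -1.42] 0.0 pos [ 0.5226 -0.272   0.0684] F [ 0.4 -1.6  0.4] rows 1
[{"x": -0.0063, "y": -0.002, "z": -0.0028, "ax": -0.8, "ay": -0.9, "az": 1.1}]
3.8333 [ 0.5226 -0.272   0.0684] F [ 0.4 -1.6  0.4]
```

View pics/side2z.png

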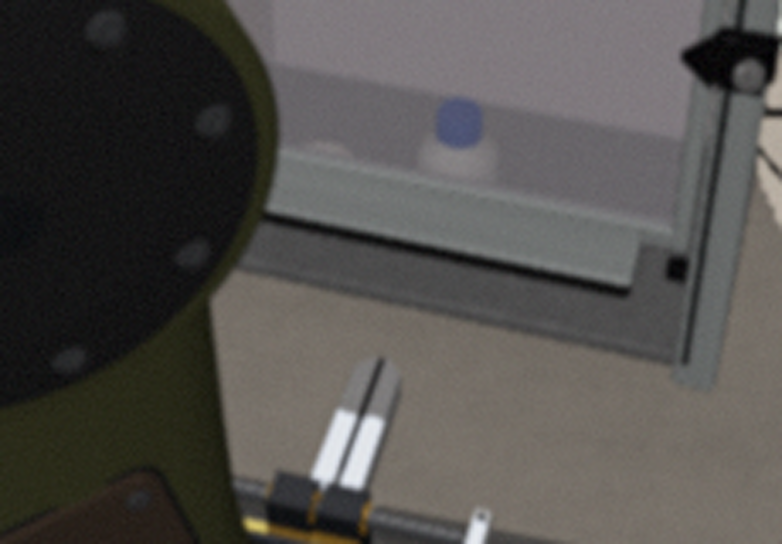

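View pics/wrist2.png

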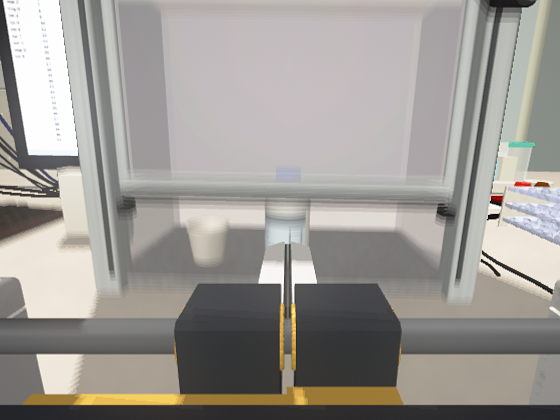

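```bash
python3 - <<'E'
from h import *
M=vision.camera_params('wrist')['mount']
d=np.load('pics/wrist2.npy');C=cloud('wrist',d,M)
for u,v in [(275,255),(300,255),(275,270),(270,280),(305,280),(230,310)]: print(u,v,C[v,u].round(4))
o=ctrl.get_obs();print(R.from_euler('xyz',o['eef_rot']).as_matrix().round(3))
Mw=np.load('pics/Mw2.npy');W=cloud('wrist',d,Mw)
for v in range(165,215,3): print(v,W[v,230].round(4),W[v,400].round(4))
d=np.load('pics/wrist1.npy')
# pointer tip via wrist1: pose then
Rr=R.from_euler('xyz',[-1.411,-1.558,-1.8]).as_matrix();M1=np.eye(4);M1[:3,:3]=Rr;M1[:3,3]=[.4993,-.2725,.1962];M1=M1@M
W=cloud('wrist',d,M1)
for u in range(428,450,3): print(u,W[150:165:3,u].round(4).tolist())
im=cv2.imread('pics/wrist1.png');cv2.imwrite('pics/w1z.png',cv2.resize(im[120:200,400:520],None,fx=6,fy=6,interpolation=cv2.INTER_CUBIC))
E
```

```text
275 255 [ 0.01   -0.0058 -0.0217]
300 255 [ 0.0099  0.007  -0.0217]
275 270 [ 0.0098 -0.0052 -0.0399]
270 280 [ 0.0097 -0.0069 -0.0501]
305 280 [ 0.0092  0.0082 -0.0492]
230 310 [ 0.0341 -0.0119 -0.1156]
[[-0.007 -0.038  0.999]
 [ 0.011 -0.999 -0.038]
 [ 1.     0.011  0.007]]
165 [ 0.6218 -0.227   0.1129] [ 0.6158 -0.3701  0.1157]
168 [ 0.6238 -0.2266  0.1102] [ 0.6169 -0.3708  0.1131]
171 [ 0.6233 -0.2266  0.1077] [ 0.616  -0.3707  0.1107]
174 [ 0.6205 -0.227   0.1054] [ 0.6153 -0.3707  0.1082]
177 [ 0.6071 -0.2287  0.1046] [ 0.6145 -0.3706  0.1058]
180 [ 0.5862 -0.2315  0.1049] [ 0.602  -0.366   0.1048]
183 [ 0.5809 -0.2322  0.1034] [ 0.5849 -0.3595  0.1047]
186 [ 0.5802 -0.2322  0.1013] [ 0.5726 -0.3549  0.1042]
189 [ 0.5781 -0.2324  0.0995] [ 0.574  -0.3556  0.1018]
192 [ 0.5763 -0.2326  0.0976] [ 0.571  -0.3546  0.1001]
195 [ 0.5768 -0.2325  0.0953] [ 0.5701 -0.3545  0.098 ]
198 [ 0.8108 -0.2007  0.0488] [ 0.5695 -0.3545  0.096 ]
201 [ 0.81   -0.2007  0.0445] [ 0.7914 -0.4432  0.0511]
204 [ 0.8103 -0.2005  0.04  ] [ 0.788  -0.4423  0.0474]
207 [ 0.8102 -0.2005  0.0356] [ 0.787  
[... 536 characters left out ...]
.241]]
437 [[0.591, -0.4066, 0.251], [0.5858, -0.404, 0.2489], [0.5856, -0.4042, 0.2464], [0.5878, -0.4056, 0.2438], [0.5869, -0.4054, 0.2414]]
440 [[0.5869, -0.407, 0.2512], [0.5868, -0.4072, 0.2488], [0.5867, -0.4074, 0.2463], [0.5853, -0.4069, 0.2439], [0.586, -0.4075, 0.2414]]
443 [[0.5854, -0.4087, 0.2513], [0.5857, -0.4091, 0.2488], [0.5864, -0.4098, 0.2463], [0.5859, -0.4098, 0.2438], [0.5855, -0.4098, 0.2414]]
446 [[0.5862, -0.4117, 0.2512], [0.5866, -0.4122, 0.2487], [0.5859, -0.4121, 0.2463], [0.5862, -0.4125, 0.2438], [0.5856, -0.4125, 0.2413]]
449 [[0.5866, -0.4145, 0.2511], [0.5868, -0.4149, 0.2486], [0.5876, -0.4156, 0.2461], [0.5862, -0.4152, 0.2437], [0.586, -0.4153, 0.2412]]
```

View pics/w1z.png

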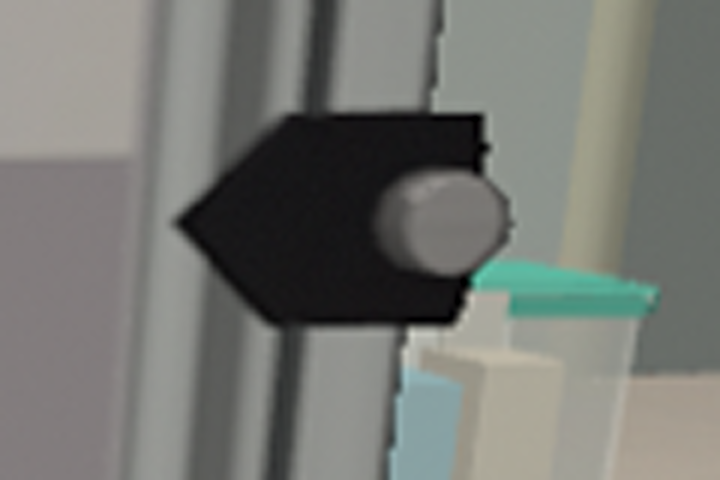

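step_arm:
  steps:
    - {"x":0,"y":0,"z":0.025,"ax":0,"ay":0,"az":0,"claw":0}
    - {"x":0,"y":0,"z":0.025,"ax":0,"ay":0,"az":0,"claw":0}
    - {"x":0,"y":0,"z":0.025,"ax":0,"ay":0,"az":0,"claw":0}
    - {"x":0.003,"y":0,"z":0,"ax":0,"ay":0,"az":0,"claw":0}

```text
time_s: 4.27
ee_pos: [0.599, -0.2756, 0.0746]
eef_rot: [0.824, -1.555, 2.284]
force: [-0.2, 0.3, 0.4]
grip_width: 0.0001
```

step_arm:
  steps:
    - {"x":0.004,"y":0,"z":0,"ax":0,"ay":0,"az":0,"claw":0}
    - {"x":0.006,"y":0,"z":0,"ax":0,"ay":0,"az":0,"claw":0}
    - {"x":0.006,"y":0,"z":0,"ax":0,"ay":0,"az":0,"claw":0}
    - {"x":0.01,"y":0,"z":0,"ax":0,"ay":0,"az":0,"claw":0}

```text
time_s: 4.6
ee_pos: [0.5976, -0.2755, 0.1092]
eef_rot: [0.875, -1.549, 2.237]
force: [3.1, 0.4, -4.4]
grip_width: 0.0001
```

```bash
python3 pJ.py .597 -.275 .2 -3; python3 look.py 3 wrist side
```

```text
q [-0.77  0.74  2.01  2.36  1.3  -1.31] goal [-0.76  0.5   2.05  2.34  1.13 -1.15] 0.0 pos [ 0.5976 -0.2755  0.1092] F [ 3.1  0.4 -4.4] rows 3
[{"x": 0.0303, "y": 0.0004, "z": 0.0002, "ax": -0.3, "ay": -0.3, "az": 0.3}, {"x": 0.0303, "y": 0.0002, "z": 0.0, "ax": -0.4, "ay": -0.3, "az": 0.3}, {"x": 0.0303, "y": 0.0, "z": -0.0001, "ax": -0.6, "ay": -0.2, "az": 0.3}]
4.6 [ 0.5976 -0.2755  0.1092] F [ 3.1  0.4 -4.4]
```

View pics/side3.png

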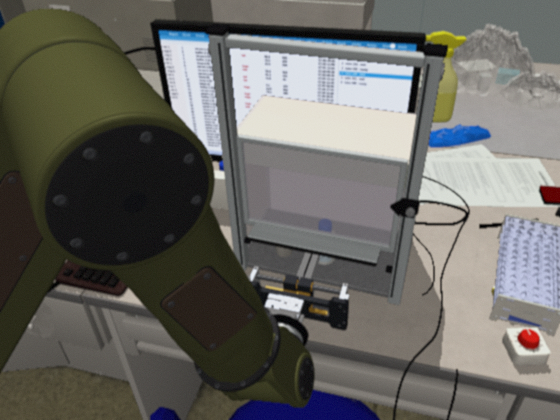

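The side view shows the fingertips under the lip at about (310,262), with the window already rising and a vertical force of about 4 N. I'll keep pushing.

step_arm:
  steps:
    - {"x":0.012,"y":0,"z":0,"ax":0,"ay":0,"az":0,"claw":0}
    - {"x":0.012,"y":0,"z":0,"ax":-0.2,"ay":-0.1,"az":0.1,"claw":0}
    - {"x":0.012,"y":0,"z":0,"ax":-0.2,"ay":-0.1,"az":0.1,"claw":0}
    - {"x":0.012,"y":0,"z":0,"ax":-0.2,"ay":-0.1,"az":0.1,"claw":0}
    - {"x":0.012,"y":0,"z":0,"ax":-0.2,"ay":-0.1,"az":0.1,"claw":0}

```text
time_s: 5.12
ee_pos: [0.5938, -0.2753, 0.1697]
eef_rot: [1.34, -1.563, 1.755]
force: [2.8, -0.6, -3.2]
grip_width: 0.0006
```

step_arm:
  steps:
    - {"x":0.01,"y":0,"z":0,"ax":0,"ay":0,"az":0,"claw":0}
    - {"x":0.009,"y":0,"z":0,"ax":0,"ay":0,"az":0,"claw":0}
    - {"x":0.006,"y":0,"z":0,"ax":0,"ay":0,"az":0,"claw":0}
    - {"x":0.003,"y":0,"z":0,"ax":0,"ay":0,"az":0,"claw":0}

```text
time_s: 5.45
ee_pos: [0.5917, -0.2752, 0.1995]
eef_rot: [1.652, -1.563, 1.442]
force: [2.2, -0.2, -2.0]
grip_width: 0.0002
```

```bash
python3 look.py 4 wrist side scene; python3 - <<'E'
from h import *
im=cv2.imread('pics/side4.png'); cv2.imwrite('pics/side4z.png',cv2.resize(im[170:300,225:445],None,fx=3.6,fy=3.6,interpolation=cv2.INTER_CUBIC))
E
```

```text
5.45 [ 0.5917 -0.2752  0.1995] F [ 2.2 -0.2 -2. ]
```

View pics/side4z.png

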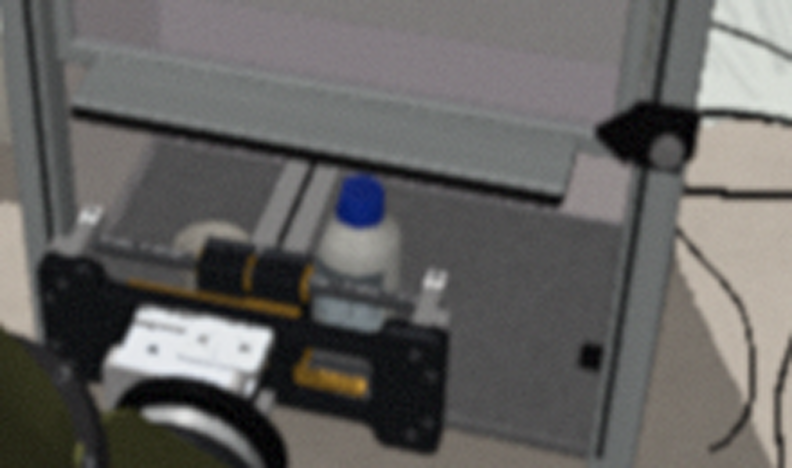

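View pics/wrist4.png

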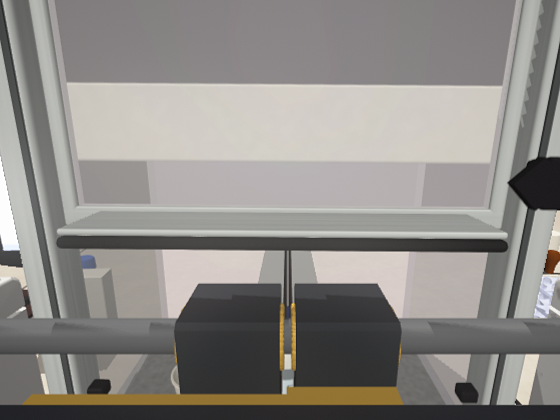

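```bash
cat > meas.py <<'E'
from h import *
import sys
k=sys.argv[1];W=cloud('wrist',np.load(f'pics/wrist{k}.npy'),np.load(f'pics/Mw{k}.npy'))
P=W[180:300].reshape(-1,3) if len(sys.argv)<4 else W.reshape(-1,3)
for y0 in (-.2,-.35,-.38):
    q=P[(abs(P[:,1]-y0)<.015)&(P[:,0]>.575)&(P[:,0]<.608)&(P[:,2]>.15)]
    if len(q): print('lip',y0,len(q),np.percentile(q[:,2],[50,80,90,97]).round(4))
Q=W.reshape(-1,3);m=(Q[:,0]>.57)&(Q[:,0]<.5905)&(Q[:,1]<-.402)&(Q[:,1]>-.435)&(Q[:,2]>.2)&(Q[:,2]<.3)
uv=np.argwhere(m.reshape(420,560))
if m.sum():
    b=uv[uv[:,1]<uv[:,1].min()+4]; print('tip px',b[:,1].min(),b[:,0].mean().round(1),'z',np.median(W[b[:,0],b[:,1]],0).round(4)); print('body z mid',(np.percentile(Q[m,2],1)+np.percentile(Q[m,2],99))/2)
for n in sys.argv[2:]:
    C=cloud(n,np.load(f'pics/{n}{k}.npy')).reshape(-1,3)
    for y0 in (-.2,-.25,-.3,-.35):
        q=C[(abs(C[:,1]-y0)<.015)&(C[:,0]>.578)&(C[:,0]<.608)&(C[:,2]>.15)&(C[:,2]<.29)]
        if len(q): print(n,'lip',y0,len(q),np.median(q[:,2]).round(4))
E
python3 meas.py 4 side scene
```

```text
lip -0.2 1814 [0.218  0.2201 0.2203 0.2204]
lip -0.35 844 [0.2201 0.2202 0.2203 0.2204]
lip -0.38 692 [0.2201 0.2202 0.2203 0.2204]
tip px 511 184.5 z [ 0.5897 -0.4029  0.2414]
body z mid 0.24339325660741154
side lip -0.2 233 0.2191
side lip -0.25 228 0.2195
side lip -0.3 215 0.2197
side lip -0.35 204 0.2196
```

The wrist view puts the lip top at about 0.220 m and the tip at about 0.243 m. I'll push up another 15 mm or so and compare them directly.

step_arm:
  steps:
    - {"x":0.006,"y":0,"z":0,"ax":0,"ay":0,"az":0,"claw":0}
    - {"x":0.006,"y":0,"z":0,"ax":0,"ay":0,"az":0,"claw":0}
    - {"x":0.004,"y":0,"z":0,"ax":0,"ay":0,"az":0,"claw":0}
    - {"x":0.002,"y":0,"z":0,"ax":0,"ay":0,"az":0,"claw":0}
    - {"x":0,"y":0,"z":0,"ax":0,"ay":0,"az":0,"claw":0}

```text
time_s: 6.02
ee_pos: [0.5915, -0.2751, 0.2164]
eef_rot: [2.135, -1.564, 0.959]
force: [1.6, -0.2, -2.9]
grip_width: 0.0002
```

```bash
python3 look.py 5 wrist side scene; python3 meas.py 5 side scene; python3 - <<'E'
from h import *
im=cv2.imread('pics/side5.png'); a=cv2.resize(im[170:250,325:445],None,fx=4.5,fy=4.5,interpolation=cv2.INTER_CUBIC)
im=cv2.imread('pics/wrist5.png'); b=cv2.resize(im[150:270,440:560],None,fx=4.5,fy=4.5,interpolation=cv2.INTER_CUBIC)[:,:250*2]
c=np.zeros((max(a.shape[0],b.shape[0]),800,3),np.uint8); 
cv2.imwrite('pics/s5.png',a);cv2.imwrite('pics/w5.png',b)
E
```

```text
6.0167 [ 0.5915 -0.2751  0.2164] F [ 1.6 -0.2 -2.9]
lip -0.2 1797 [0.235  0.237  0.2372 0.2373]
lip -0.35 848 [0.237  0.2372 0.2372 0.2373]
lip -0.38 693 [0.237  0.2371 0.2372 0.2373]
tip px 505 212.4 z [ 0.5897 -0.4028  0.244 ]
body z mid 0.2435330380012794
side lip -0.2 243 0.2357
side lip -0.25 219 0.2358
side lip -0.3 205 0.2361
side lip -0.35 202 0.2362
```

View pics/s5.png

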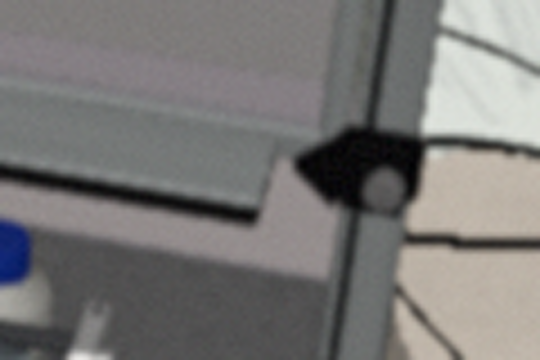

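View pics/w5.png

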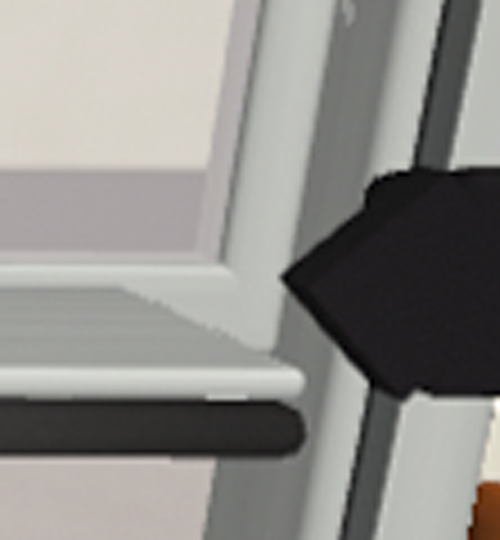

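The wrist view has the tip at full-image pixel (503,211), z about 0.244 m, with the lip top at 0.237 m, so about 7 mm remains.

step_arm:
  steps:
    - {"x":0.003,"y":0,"z":0,"ax":0,"ay":0,"az":0,"claw":0}
    - {"x":0.003,"y":0,"z":0,"ax":0,"ay":0,"az":0,"claw":0}
    - {"x":0.0015,"y":0,"z":0,"ax":0,"ay":0,"az":0,"claw":0}
    - {"x":0,"y":0,"z":0,"ax":0,"ay":0,"az":0,"claw":0}

```text
time_s: 6.5
ee_pos: [0.5915, -0.275, 0.2234]
eef_rot: [2.381, -1.564, 0.712]
force: [0.7, -0.6, -2.5]
grip_width: 0.0003
```

```bash
python3 look.py 6 wrist side; python3 meas.py 6 side; python3 - <<'E'
from h import *
im=cv2.imread('pics/wrist6.png'); b=cv2.resize(im[150:270,440:560],None,fx=4.5,fy=4.5,interpolation=cv2.INTER_CUBIC)
cv2.imwrite('pics/w6.png',b)
E
```

```text
6.5 [ 0.5915 -0.275   0.2234] F [ 0.7 -0.6 -2.5]
lip -0.2 1784 [0.2421 0.2441 0.2442 0.2443]
lip -0.35 855 [0.244  0.2442 0.2443 0.2444]
lip -0.38 705 [0.244  0.2442 0.2442 0.2444]
tip px 505 224.5 z [ 0.5891 -0.4031  0.2446]
body z mid 0.24354046587211486
side lip -0.2 238 0.2426
side lip -0.25 225 0.2429
side lip -0.3 199 0.243
side lip -0.35 206 0.2432
```

View pics/w6.png

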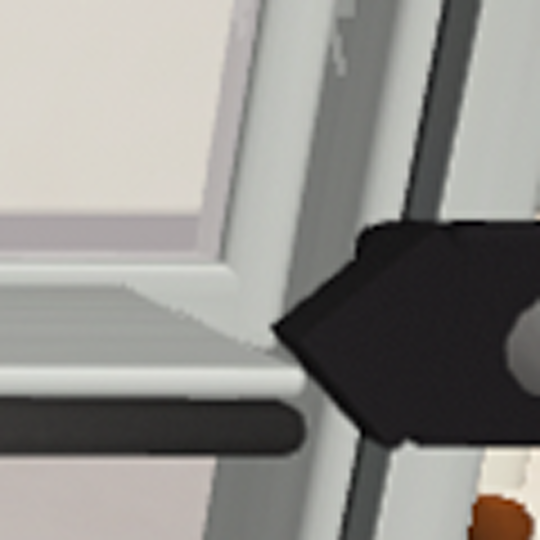

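The lip top reads 0.244 m against 0.2435–0.2446 m for the tip, so they are level. I'll lower the fingers off the lip, then draw the hand back.

step_arm:
  steps:
    - {"x":-0.004,"y":0,"z":0,"ax":0,"ay":0,"az":0,"claw":0}
    - {"x":-0.006,"y":0,"z":0,"ax":0,"ay":0,"az":0,"claw":0}
    - {"x":-0.002,"y":0,"z":-0.01,"ax":0,"ay":0,"az":0,"claw":0}
    - {"x":0,"y":0,"z":-0.02,"ax":0,"ay":0,"az":0,"claw":0}
    - {"x":0,"y":0,"z":-0.025,"ax":0,"ay":0,"az":0,"claw":0}

```text
time_s: 7.02
ee_pos: [0.5365, -0.2714, 0.2111]
eef_rot: [1.666, -1.565, 1.431]
force: [-0.7, -0.4, 0.3]
grip_width: 0.0006
```

step_arm:
  steps:
    - {"x":0,"y":0,"z":-0.025,"ax":0,"ay":0,"az":0,"claw":0}
    - {"x":0,"y":0,"z":-0.02,"ax":0,"ay":0,"az":0,"claw":0}
    - {"x":0,"y":0,"z":-0.01,"ax":0,"ay":0,"az":0,"claw":0}
    - {"x":0,"y":0,"z":0,"ax":0,"ay":0,"az":0,"claw":0}
    - {"x":0,"y":0,"z":0,"ax":0,"ay":0,"az":0,"claw":0}

```text
time_s: 7.43
ee_pos: [0.4741, -0.2673, 0.2094]
eef_rot: [2.135, -1.569, 0.96]
force: [1.0, -1.1, -0.4]
grip_width: 0.0006
```

```bash
python3 look.py 7 wrist side scene; python3 meas.py 7 side scene; python3 - <<'E'
from h import *
print(ctrl.get_obs()['joint_vel'].round(4))
E
```

```text
7.4333 [ 0.4741 -0.2673  0.2094] F [ 1.  -1.1 -0.4]
lip -0.2 545 [0.2403 0.2438 0.2439 0.244 ]
lip -0.35 174 [0.2438 0.2439 0.244  0.244 ]
lip -0.38 131 [0.2439 0.2439 0.244  0.244 ]
tip px 427 174.4 z [ 0.5869 -0.4032  0.2428]
body z mid 0.243101511113664
side lip -0.2 239 0.2425
side lip -0.25 219 0.2428
side lip -0.3 201 0.2432
side lip -0.35 199 0.2431
[ 0.0061 -0.0023 -0.0028 -0.0021 -0.0013  0.001 ]
```

View pics/wrist7.png

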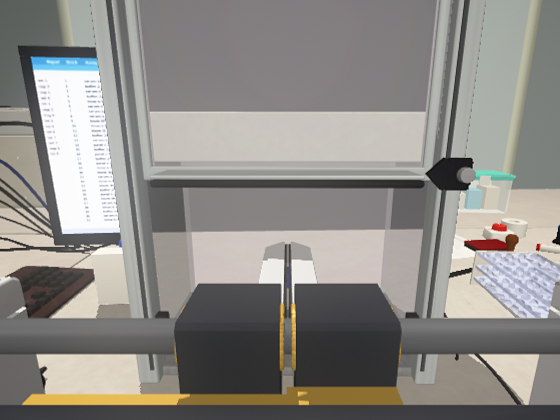

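View pics/side7.png

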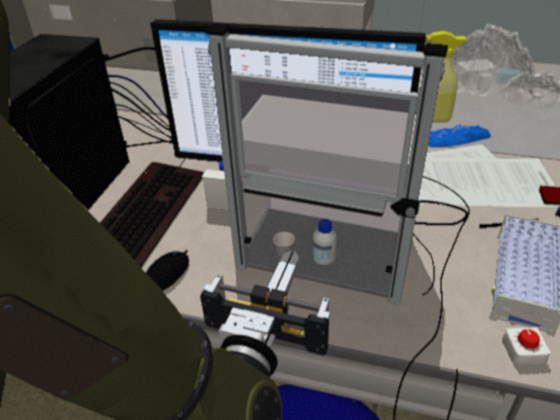

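View pics/scene7.png

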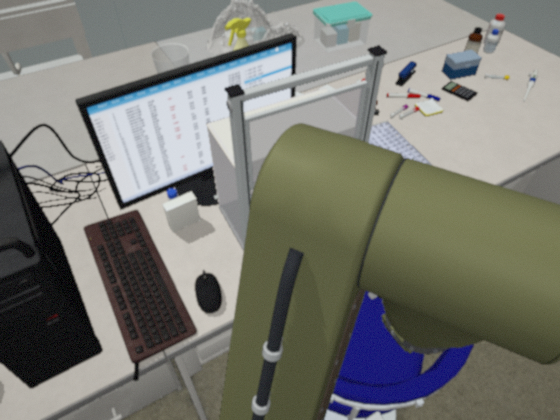

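The wrist view shows the lip top edge meeting the pointer tip at about (427,174). In the side view the hand is clear and the bottle and cup are standing. In the scene view the mouse is still at (208,290). I'm handing in.

```bash
python3 -c "
from station import ticket
print(ticket.hand_in())"
```

```text
the job is handed in; nothing more can be done
None
```

I pushed the window up with the closed fingers level beneath the lip (about 2–4 N), stopped at the pointer, lowered the fingers off the lip and drew the hand about 100 mm clear. I then handed in at about 7.6 s.

- **Lip height:** after the hand was clear, the wrist camera put the lip top at 0.244 m and the pointer tip at 0.243 m. The side camera put the lip at about 0.243 m. An earlier, farther wrist view had put the tip at about 0.2455 m. Every reading leaves a gap of 3 mm or less, inside the 8 mm limit.
- **Holding:** the lip read the same within 0.4 mm before and after I let go.
- **Other objects:** the mouse looked unmoved, at the same pixels as at the start, and the bottle and cup were upright. I judged these by eye and did not measure how far they might have shifted.
- **Contact:** at the end the force reading was within about 1.5 N, which matches the sensor's noise in free space, and the nearest part of the hand was about 100 mm from the lip.

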